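# Hold the paper bin open, then ease its lid shut

## Robot

A 7-joint arm with a two-finger parallel gripper is mounted at the origin on the work surface. World frame = base frame: x ahead of the robot, y to its left, z up, the work surface at z = 0. Lengths are in m, angles in rad, forces in N, time in s.
With the tool pointing down it reaches from about 0.4 to 0.85 m from the base axis. Payload 4.5 kg.
Tool frame: the origin (TCP) lies midway between the tips of the shut fingers; the grasp point (between the pads) lies behind it (r.grip_point_offset is the z of the grasp point in the tool frame, in m); z points along the fingers, y is the line along which they close (so a half turn about z gives the same grasp; the last joint's range is limited). The gripper opens to 88 mm and grips with 3 to 60 N. Pads are 18 mm wide; open, the fingers measure 123 mm over their backs; the gripper's body (75 mm by 187 mm) begins 45 mm behind the grasp point.
Start: joints at [-1.082, 0.689, -0.195, 1.565, 0.157, 0.902, -0.215], TCP at [0.275, 0.562, 0.239] pointing down, gripper open.
Joint ranges: [-3.01, 3.01], [-0.46, 2.08], [-1.47, 1.51], [0.13, 2.56], [-1, 4.14], [0.04, 2.09], [-2.66, 2.66]. Speed limits (rad/s): [2.57, 2.57, 3.14, 3.14, 3.14, 3.14, 3.14].

## Interface

Orientations are given as a unit quaternion [x, y, z, w].
In Python, from plant import r, optics, workorder gives the robot as it stands.
- The arm moves only by the shell command python3 -m creep 'ROWS' [FORCE]. ROWS is JSON, a list of rows, each an object of numbers: "grip": the gripper command: -1 is shut, 1 is fully open, values between are in proportion; "tx", "ty", "tz": the shift along the tool's x, y, z in cm; "spin": the turn about the tool's z in degrees. In form: [{"grip": .., "tx": .., "ty": .., "tz": .., "spin": ..}, ...]. A call has 1 to 8 rows; each row shifts and turns the commanded pose from where the row before left it, along the tool's axes as they then stand; what a row does not reach is not made up. A row lasts 1/12 s, in which the tool goes at most 41.7 mm and 7.16 degrees, less where a joint would pass 70% of its speed; a pose out of reach is approached as far as the arm can. A call with a gripper value outside its range is refused whole. The fingers move at their own pace and stop on an object; FORCE is the grip in N (left out, the last holds). Time passes only in rows, so rows that do not move let the fingers close. It gives the time, the measured TCP pose, the force, the opening and the grip force at its end, in the units of the state.
- r.get_state(): the state, without advancing time (a new reading comes with each control period).
- optics.snapshot(name): name is "scene" or "top"; returns (picture, depth): 400x640x3 uint8, red, green, blue; 400x640 float32, m along the optical axis (not along the pixel's ray), 0 where there is no reading.
- optics.get_calibration(name): a dict with "fx", "fy", "cx", "cy" (pixels), "extrinsics" (4x4, takes a point from world to camera coordinates). Camera axes: x right, y down, z forward; pixel columns grow to the right and rows downward; lengths in m; the calibration is good to about 2 mm. A picture is of the moment at which its call begins. get_calibration takes no time and is no camera call.
- workorder.finish_job(): hands the job in; it is judged then, once.
The state is a dict: "clock": time; "q": joint angles; "qd": joint speeds; "joint_torque": joint torques, N m; "tool_pos": TCP position; "eef_rot": TCP orientation; "contact_force": force on the tool from outside, world axes, zero at the start; "moment": the same for the moment, N m; "opening": opening from 0.0 (shut) to 1.0 (fully open); "finger_force": force on a finger pad.
Only numpy, scipy, OpenCV 4.12 (cv2) and the standard library are available. Lean on these libraries where they do the work, as an engineer would, in place of code of your own. Each camera call takes 0.05 s, during which the arm holds its last target. There are 200 camera calls.

## Task

The packer has an armful of label backing for the blue-lidded paper bin. Press that bin's front lever down with the fingertips until the lid is fully open, keep it open for three seconds while they drop it in, then let the lever come up slowly under your fingers so that the lid settles shut gently without slamming. Work it by the lever only, without touching the lid or shoving, tipping or lifting the bin, and leave the yellow bin shut and the other things on the bench where they are.

Things in the scene. Friction and masses are not known exactly. Their poses are not given: they have to be found in the camera images.
- blue_bin: the paper bin: a 5-litre rectangular steel step bin standing loose on the bench on a black plinth, blue lid and blue band on its front; 200 mm deep (its x), 170 mm wide (its y), 235 mm high to the lid, about 2.6 kg in all. Origin: centre of its underside. Its own -x axis points out of its front, where the lever is; the lid is hinged along its rear (+x) top edge
- blue_lever: the blue bin's lever (pedal). Origin: its pivot under the bin, 18 mm in front of the bin's centre, 26 mm above the bench; it turns about the bin's y axis. It sticks out of the bin's front at bench level and ends in a flat black pad 42 mm (outwards) by 56 mm (across) by 12 mm thick, 41 to 83 mm out from the front wall. Full travel 0.22 rad to a firm stop
- blue_pad (a point): the centre of the top face of the blue bin's lever pad, on the surface to press: 162 mm from the bin's centre along its -x, 50 mm above the bench when up and about 18 mm when fully pressed (an arc about the pivot, travel about 31 mm)
- blue_lid (a joint): angle of the blue bin's lid in rad: 0 shut, 1.25 fully open (its stop); always 5.7 times the lever's angle, as a rod links the two. Pressing takes about 8 to 14 N at the pad to start the lid; held open, its weight pushes the lever back up with only 1.5 to 5 N. Nothing damps or latches it: let go, the lever springs up and the lid slams
- yellow_bin: the film bin, to be left shut: the same step bin with a yellow lid and band; same origin, axes and size. The two bins may stand either way round
- yellow_lid (a joint): angle of the yellow bin's lid in rad: 0 shut
- tape_roll: a loose tan roll of packing tape lying flat on the robot's side of the bins, 94 mm across, 48 mm high; origin at the centre of its underside
- tape_gun: a loose blue hand-held tape dispenser with a cream handle lying on its side, about 190 x 190 mm and 60 mm high; origin on its underside near the middle of its frame
- carton: a loose taped shipping carton, 200 x 240 x 110 mm high; origin at the centre of its underside
- cutter: a loose yellow box cutter lying flat, 150 mm long, 30 mm wide, 18 mm high; origin on its underside
- blue_cover: the blue lid itself, a flat panel 212 mm (front to back) by 178 mm by 17 mm thick; origin at the middle of its underside, 102 mm in front of its hinge line (which runs along the bin's rear rim, 235 mm above the bench); its own -x axis points from the hinge to its front edge, its z out of its top. Not to be touched: the lever opens it

How it is judged:
On the way, in this order (a step that is already met when the one before it is completed fails the run):
1. the blue lid is fully open (over 1.13 rad) and kept there for 2.5 s by the fingers on the lever (value of joint blue_lid above 1.13 rad and contact force between the fingers and blue_lever above 0.5 N), for 2.5 s.
2. the lid is on its way down, under 0.7 rad, with the fingers still bearing on the lever (value of joint blue_lid between 0.05 and 0.7 rad and contact force between the fingers and blue_lever above 0.5 N), for 0.1 s.
3. the blue lid is shut (under 0.04 rad) (value of joint blue_lid below 0.04 rad), for 0.2 s.
At the end, for the whole second after the job is handed in: Both lids shut (under 0.04 rad), the blue bin upright within 0.05 rad, at rest and within 30 mm of where it stood, the yellow bin, tape roll, tape gun, carton and cutter within 30 mm of where they were (value of joint each of blue_lid, yellow_lid below 0.04 rad and angle between blue_bin's own z axis and vertical below 0.05 rad and distance of each of blue_bin, yellow_bin, tape_roll, tape_gun, carton, cutter from where it was at the start of the episode below 0.03 m and linear speed of blue_bin below 0.02 m/s); the robot touches nothing.
It fails at once if the blue lid slams: it is still falling faster than 2 rad/s (front edge about 0.4 m/s) in the last 0.3 rad, or is let drop at over 4 rad/s anywhere ((value of joint blue_lid below 0.3 rad and velocity of joint blue_lid below -2 rad/s) or velocity of joint blue_lid below -4 rad/s).
It fails at once if the blue bin is shoved over 30 mm or tipped over 0.1 rad (distance of blue_bin from where it was at the start of the episode above 0.03 m or angle between blue_bin's own z axis and vertical above 0.1 rad).
It fails at once if the yellow bin is opened over 0.12 rad (value of joint yellow_lid above 0.12 rad).
It fails at once if the yellow bin or a bystander is pushed, lifted or carried over 30 mm (distance of any of yellow_bin, tape_roll, tape_gun, carton, cutter from where it was at the start of the episode above 0.03 m).
It fails at once if the lid itself is pushed or held by the fingers (over 2 N) or the arm (over 5 N) (contact force between the fingers and blue_cover above 2 N or contact force between the arm and blue_cover above 5 N).
It also fails if it takes over 53 s, if anything falls off the work surface, if the arm or the gripper's body presses on something with over 40 N, if the wrist force passes 120 N, or if a joint passes its speed limit or range.

## Working session

There is one attempt and no reset: what is moved stays moved. The work goes in short steps, Python scripts to look and compute and a shell command to move; the robot and the scene stay as the last step left them, time stands still between calls to the robot, and variables do not carry over. Pictures are saved under pics/ and viewed, at most 10 in all, crops included, and the job is handed in when it is done.

```bash
ls; mkdir -p pics; python3 - <<'E'
from plant import r, optics
import cv2,numpy as np
s=r.get_state();print(s['clock'],s['tool_pos'],s['eef_rot'],s['opening'],r.grip_point_offset)
for n in("scene","top"):
    p,d=optics.snapshot(n);np.savez(f'{n}0.npz',p=p,d=d);cv2.imwrite(f'pics/{n}0.png',p[:,:,::-1]);print(n,optics.get_calibration(n))
E
```

```text
pics
0.0 [0.27432305 0.56086365 0.23790938] [ 2.25398630e-01  9.74266180e-01 -9.21563463e-04 -1.35734292e-04] 0.9982541821410686 -0.0187
scene {'fx': 438.5750755066707, 'fy': 438.5750755066707, 'cx': 323.64063973682283, 'cy': 203.22021677756018, 'extrinsics': array([[-0.8869301 , -0.46189458, -0.00289675,  0.48116361],
       [-0.43700081,  0.84112744, -0.31864546,  0.28686309],
       [ 0.14961715, -0.28135037, -0.94786955,  1.46935915],
       [ 0.        ,  0.        ,  0.        ,  1.        ]])}
top {'fx': 388.17272391687646, 'fy': 388.17272391687646, 'cx': 320.96811500620356, 'cy': 197.27456684031932, 'extrinsics': array([[ 0.02510615, -0.99964774,  0.00860632, -0.0041323 ],
       [-0.99455296, -0.02584754, -0.10097679,  0.55144614],
       [ 0.10116367, -0.00602431, -0.99485156,  1.36060104],
       [ 0.        ,  0.        ,  0.        ,  1.        ]])}
```

View pics/scene0.png

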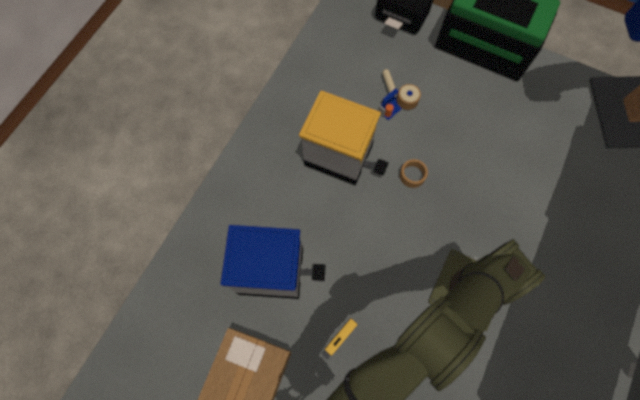

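View pics/top0.png

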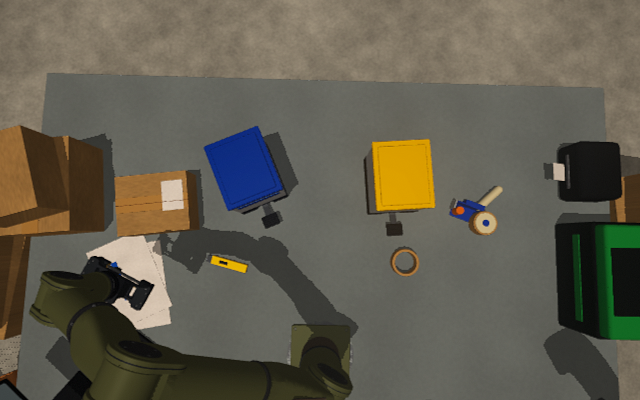

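The scene view shows the blue bin at about (262,260) with its black pad at (318,272). In the top view the blue lid is at (245,170) and the pad at (272,218). The yellow bin stands to the right with its own pad, and the cutter is at (229,264), towards the robot. Next I'll measure the pad in both views and get the bin's heading from the lid.

```bash
cat > m.py <<'E'
import numpy as np,cv2
from plant import r,optics
def ray(n,uv,z):
    c=optics.get_calibration(n);E=c['extrinsics'];R=E[:3,:3];o=-R.T@E[:3,3]
    d=R.T@np.array([(uv[0]-c['cx'])/c['fx'],(uv[1]-c['cy'])/c['fy'],1]);return o+d*(z-o[2])/d[2]
def dep(n,uv,d):
    c=optics.get_calibration(n);E=c['extrinsics'];z=d[int(round(uv[1])),int(round(uv[0]))]
    return E[:3,:3].T@(np.array([(uv[0]-c['cx'])/c['fx']*z,(uv[1]-c['cy'])/c['fy']*z,z])-E[:3,3])
E
python3 - <<'E'
from m import *
for n,b in(("top",(258,200,292,234)),("scene",(306,258,332,286))):
    f=np.load(n+'0.npz');p,d=f['p'],f['d'];hsv=cv2.cvtColor(p,cv2.COLOR_RGB2HSV)
    x0,y0,x1,y1=b
    # pad: dark AND near 50 mm high
    m=np.zeros(p.shape[:2],np.uint8)
    m[y0:y1,x0:x1]=(p[y0:y1,x0:x1].max(2)<45)
    ys,xs=np.nonzero(m); P=np.array([dep(n,(u,v),d) for u,v in zip(xs,ys)])
    k=(P[:,2]>.042)&(P[:,2]<.06); print(n,'dark',len(P),'top',k.sum(),P[k].mean(0) if k.any() else P[:,2])
    if k.any():
        rc=cv2.minAreaRect((P[k][:,:2]*1000).astype(np.float32));print(' pad rect mm',rc)
        c=np.c_[xs,ys][k].mean(0);print(' px',c,'ray',ray(n,c,.05))
    m=cv2.inRange(hsv,(105,120,50),(130,255,255))
    L=max(cv2.findContours(m,0,2)[0],key=cv2.contourArea)
    w=np.array([ray(n,q[0],.252)[:2]*1000 for q in L],np.float32);rc=cv2.minAreaRect(w)
    c=np.mean(L[:,0],0);print(' lid',rc,'h',dep(n,c,d)[2]);print(cv2.boxPoints(rc))
E
```

```text
top dark 201 top 178 [0.46730013 0.18558668 0.05012911]
 pad rect mm ((485.7977294921875, 189.34280395507812), (85.15141296386719, 58.99257278442383), 17.98580551147461)
 px [270.19101124 219.25842697] ray [0.46729178 0.185607   0.05      ]
 lid ((609.87451171875, 247.20111083984375), (218.17025756835938, 178.45233154296875), 23.611221313476562) h 0.2557955816205451
[[474.1839  285.26593]
 [545.6591  121.75288]
 [745.5651  209.13629]
 [674.0899  372.64935]]
scene dark 176 top 172 [0.4657049  0.18772246 0.04965137]
 pad rect mm ((465.5087890625, 187.8080291748047), (39.627506256103516, 46.752586364746094), 27.6088924407959)
 px [317.93023256 271.93023256] ray [0.46565566 0.18780994 0.05      ]
 lid ((611.0966796875, 252.72036743164062), (211.1716766357422, 175.58375549316406), 23.636066436767578) h 0.2532339011830702
[[479.17038 290.81534]
 [549.5664  129.96121]
 [743.02295 214.6254 ]
 [672.62695 375.47952]]
```

The two views agree: pad centre is about (0.464, 0.187, 0.050), bin heading 23.6°, and the lid size matches the given one. I'll spin so the tool's y axis lies along the bin front, shut the fingers, then slide along the front at height, aiming 8 mm outside the pad centre.

```bash
python3 -m creep '[{"grip":-1,"spin":-7},{"grip":-1,"spin":-7},{"grip":-1,"spin":-7},{"grip":-1,"spin":-7},{"grip":-1,"spin":-7},{"grip":-1,"spin":-7},{"grip":-1,"spin":-7},{"grip":-1,"spin":-0.6}]'
python3 -m creep '[{"grip":-1,"ty":-3},{"grip":-1,"ty":-3},{"grip":-1,"ty":-3},{"grip":-1,"ty":-3},{"grip":-1,"ty":-3},{"grip":-1,"ty":-3},{"grip":-1,"ty":-3},{"grip":-1}]'
python3 - <<'E'
from m import *
from scipy.spatial.transform import Rotation as R
s=r.get_state();p=s['tool_pos'];M=R.from_quat(s['eef_rot']).as_matrix();print(s['clock'],p,M,s['opening'])
print(M.T@(np.array([.457,.184,.07])-p)*100)
E
```

```text
0.1 [0.2743624  0.56095221 0.2380023 ] [[-8.98386644e-01  4.39205068e-01 -5.87725115e-04]
 [ 4.39205441e-01  8.98385396e-01 -1.50330816e-03]
 [-1.32256901e-04 -1.60868404e-03 -9.99998697e-01]] 1.0018833629695068
[-32.96164261 -25.81627384  16.84614172]$[0]: bad value
$[0]: bad value
```

The call was refused, probably because each row needs every key.

```bash
python3 -m creep '[{"grip":-1,"tx":0,"ty":0,"tz":0,"spin":-7},{"grip":-1,"tx":0,"ty":0,"tz":0,"spin":-7},{"grip":-1,"tx":0,"ty":0,"tz":0,"spin":-7},{"grip":-1,"tx":0,"ty":0,"tz":0,"spin":-7},{"grip":-1,"tx":0,"ty":0,"tz":0,"spin":-7},{"grip":-1,"tx":0,"ty":0,"tz":0,"spin":-7},{"grip":-1,"tx":0,"ty":0,"tz":0,"spin":-7},{"grip":-1,"tx":0,"ty":0,"tz":0,"spin":-0.6}]'
```

```text
clock: 0.77
tool_pos: [0.2747, 0.561, 0.2382]
eef_rot: [-0.205, 0.979, -0.0, -0.0]
contact_force: [-0.0, -0.9, 0.2]
opening: 0.421
finger_force: 0.0
```

```bash
python3 -m creep '[{"grip":-1,"tx":0,"ty":-3,"tz":0,"spin":0},{"grip":-1,"tx":0,"ty":-3,"tz":0,"spin":0},{"grip":-1,"tx":0,"ty":-3,"tz":0,"spin":0},{"grip":-1,"tx":0,"ty":-3,"tz":0,"spin":0},{"grip":-1,"tx":0,"ty":-3,"tz":0,"spin":0},{"grip":-1,"tx":0,"ty":-3,"tz":0,"spin":0},{"grip":-1,"tx":0,"ty":-3,"tz":0,"spin":0},{"grip":-1,"tx":0,"ty":0,"tz":0,"spin":0}]'
python3 - <<'E'
from m import *
from scipy.spatial.transform import Rotation as R
s=r.get_state();p=s['tool_pos'];M=R.from_quat(s['eef_rot']).as_matrix();print(s['clock'],p,M[:,:2].round(3),s['opening'])
print(M.T@(np.array([.457,.184,.07])-p)*100)
E
```

```text
clock: 1.43
tool_pos: [0.3617, 0.3616, 0.238]
eef_rot: [-0.198, 0.98, -0.004, -0.0]
contact_force: [-0.2, -0.2, -0.8]
opening: 0.005
finger_force: 0.0
1.4333 [0.36166669 0.36158264 0.23798232] [[-0.921 -0.389]
 [-0.389  0.921]
 [ 0.002 -0.007]] 0.0049688547318287824
[ -1.91588774 -19.94521258  16.93926783]
```

```bash
python3 -m creep '[{"grip":-1,"tx":0,"ty":-3,"tz":0,"spin":0},{"grip":-1,"tx":0,"ty":-3,"tz":0,"spin":0},{"grip":-1,"tx":0,"ty":-3,"tz":0,"spin":0},{"grip":-1,"tx":-0.8,"ty":-3,"tz":0,"spin":0},{"grip":-1,"tx":-0.8,"ty":-3,"tz":0,"spin":0},{"grip":-1,"tx":0,"ty":-3,"tz":0,"spin":0},{"grip":-1,"tx":0,"ty":-2,"tz":0,"spin":0},{"grip":-1,"tx":0,"ty":0,"tz":0,"spin":0}]'
python3 -m creep '[{"grip":-1,"tx":0,"ty":0,"tz":0,"spin":0},{"grip":-1,"tx":0,"ty":0,"tz":0,"spin":0},{"grip":-1,"tx":0,"ty":0,"tz":0,"spin":0}]' >/dev/null
python3 - <<'E'
from m import *
from scipy.spatial.transform import Rotation as R
s=r.get_state();p=s['tool_pos'];M=R.from_quat(s['eef_rot']).as_matrix();print(s['clock'],p,M[:,:2].round(3),s['opening'],s['contact_force'])
print(M.T@(np.array([.457,.184,.07])-p)*100)
p,d=optics.snapshot("scene");cv2.imwrite('pics/s1.png',cv2.resize(p[180:340,180:480,::-1],None,fx=2.5,fy=2.5))
E
```

```text
clock: 2.1
tool_pos: [0.4549, 0.1869, 0.2381]
eef_rot: [-0.199, 0.98, -0.002, -0.0]
contact_force: [0.9, -0.3, -0.3]
opening: 0.007
finger_force: 0.0
2.35 [0.45232791 0.19388264 0.23887174] [[-0.916 -0.401]
 [-0.401  0.916]
 [-0.001  0.001]] 0.005788065743266457 [-0.87112317 -0.41463752  0.20035301]
[-0.02267623 -1.11290896 16.88586755]
```

View pics/s1.png

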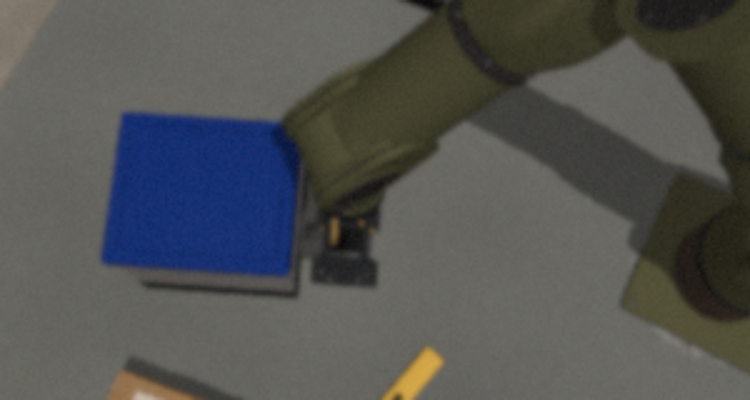

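The tool is beside the blue bin's front, with the wrist link at crop (320,170) close to the lid edge. I'll use the depth image to check whether that link would come down on the lid.

```bash
cat > arm.py <<'E'
from m import *
a=np.radians(23.6);bx=np.array([np.cos(a),np.sin(a)]);by=np.array([-bx[1],bx[0]])
C=np.array([.464,.187])+.162*bx
def cloud(n):
    p,d=optics.snapshot(n);c=optics.get_calibration(n);E=c['extrinsics']
    v,u=np.nonzero(d>0);z=d[v,u]
    X=np.c_[(u-c['cx'])/c['fx']*z,(v-c['cy'])/c['fy']*z,z]
    W=(X-E[:3,3])@E[:3,:3]
    q=W[:,:2]-C;return p,np.c_[-q@bx,q@by,W[:,2]]   # outward, across, height
if __name__=="__main__":
    print('C',C)
    for n in("scene","top"):
        p,B=cloud(n)
        k=(B[:,2]>.29)&(abs(B[:,1])<.35)&(B[:,0]>-.2)&(B[:,0]<.4);Q=B[k]
        for h in np.arange(.29,.75,.04):
            s=Q[(Q[:,2]>=h)&(Q[:,2]<h+.04)]
            if len(s)>15:
                j=s[np.argsort(s[:,0])[len(s)//200]];print(n,round(h,2),len(s),'min out',j.round(3),'across',np.percentile(s[:,1],[1,99]).round(3))
E
python3 arm.py; python3 -c "
from plant import r;print(r.get_state()['q'])"
```

```text
C [0.61245076 0.25185654]
scene 0.29 113 min out [0.136 0.041 0.328] across [0.023 0.071]
scene 0.33 430 min out [0.135 0.094 0.345] across [0.035 0.106]
scene 0.37 38 min out [0.146 0.041 0.399] across [0.024 0.05 ]
scene 0.41 58 min out [0.134 0.021 0.444] across [0.022 0.05 ]
scene 0.45 50 min out [0.159 0.055 0.477] across [0.033 0.061]
scene 0.53 122 min out [0.114 0.003 0.569] across [0.007 0.068]
scene 0.57 846 min out [ 0.115 -0.004  0.585] across [-0.012  0.067]
scene 0.61 1025 min out [ 0.141 -0.019  0.615] across [-0.039  0.052]
scene 0.65 909 min out [ 0.186 -0.019  0.652] across [-0.05  0.02]
scene 0.69 993 min out [ 0.218 -0.032  0.692] across [-0.071  0.002]
scene 0.73 1191 min out [ 0.245 -0.04   0.732] across [-0.084 -0.012]
top 0.29 16 min out [ 0.192 -0.037  0.322] across [-0.065  0.076]
top 0.33 377 min out [ 0.136 -0.065  0.347] across [-0.081  0.104]
top 0.37 40 min out [ 0.136 -0.017  0.393] across [-0.028 -0.016]
top 0.53 18 min out [ 0.127 -0.015  0.559] across [-0.047 -0.016]
top 0.57 484 min out [ 0.116 -0.001  0.58 ] across [-0.051  0.062]
top 0.61 778 min out [ 0.14  -0.015  0.612] across [-0.053  0.05 ]
top 0.65 656 min out [ 0.186 -0.014  0.652] across [-0.067  0.019]
top 0.69 715 min out [ 0.218 -0.027  0.692] across [-0.089  0.002]
top 0.73 771 min out [ 0.246 -0.052  0.731] across [-0.094 -0.016]
[-0.17626879  0.55046463 -0.49910815  1.94814428  0.38144795  0.7357948
  1.08345679]
```

The wrist link stays at least 114 mm out and 0.53 m high, against the lid edge at 108 mm, so there is room. I'll centre and descend to 20 mm above the pad.

```bash
python3 -m creep '[{"grip":-1,"tx":0.1,"ty":-1.1,"tz":2,"spin":0},{"grip":-1,"tx":0,"ty":0,"tz":2.5,"spin":0},{"grip":-1,"tx":0,"ty":0,"tz":2.5,"spin":0},{"grip":-1,"tx":0,"ty":0,"tz":2,"spin":0},{"grip":-1,"tx":0,"ty":0,"tz":0,"spin":0},{"grip":-1,"tx":0,"ty":0,"tz":0,"spin":0}]'
python3 arm.py | grep -v C; python3 -m creep '[{"grip":-1,"tx":0,"ty":0,"tz":2.5,"spin":0},{"grip":-1,"tx":0,"ty":0,"tz":2.5,"spin":0},{"grip":-1,"tx":0,"ty":0,"tz":2,"spin":0},{"grip":-1,"tx":0,"ty":0,"tz":0.8,"spin":0},{"grip":-1,"tx":0,"ty":0,"tz":0,"spin":0},{"grip":-1,"tx":0,"ty":0,"tz":0,"spin":0},{"grip":-1,"tx":0,"ty":0,"tz":0,"spin":0}]'
python3 - <<'E'
from arm import *
s=r.get_state();q=s['tool_pos'][:2]-C;print('TCP out,across,z',-q@bx,q@by,s['tool_pos'],s['contact_force'])
p,B=cloud("scene");cv2.imwrite('pics/s2.png',cv2.resize(p[180:340,180:480,::-1],None,fx=2.5,fy=2.5))
k=(B[:,2]>.27)&(abs(B[:,1])<.35)&(B[:,0]>.05)&(B[:,0]<.4);s=B[k];print(s[np.argsort(s[:,0])[:5]].round(3),s[:,2].min())
E
```

```text
clock: 3.0
tool_pos: [0.4558, 0.182, 0.1484]
eef_rot: [-0.205, 0.979, -0.0, -0.001]
contact_force: [0.9, 0.2, 0.4]
opening: 0.01
finger_force: 0.0
scene 0.29 37 min out [0.136 0.014 0.312] across [0.013 0.038]
scene 0.33 61 min out [0.134 0.008 0.35 ] across [0.01  0.038]
scene 0.37 30 min out [0.138 0.017 0.379] across [0.018 0.05 ]
scene 0.45 168 min out [ 0.111 -0.01   0.474] across [-0.008  0.058]
scene 0.49 586 min out [ 0.115 -0.008  0.49 ] across [-0.02   0.054]
scene 0.53 630 min out [ 0.139 -0.028  0.536] across [-0.042  0.04 ]
scene 0.57 516 min out [ 0.169 -0.018  0.571] across [-0.048  0.014]
scene 0.61 555 min out [ 0.187 -0.035  0.613] across [-0.063  0.001]
scene 0.65 667 min out [ 0.204 -0.049  0.653] across [-0.076 -0.006]
scene 0.69 1003 min out [ 0.224 -0.059  0.694] across [-0.083 -0.008]
scene 0.73 1310 min out [ 0.242 -0.07   0.731] across [-0.099 -0.009]
top 0.45 17 min out [ 0.116 -0.004  0.485] across [-0.058  0.049]
top 0.49 281 min out [ 0.116 -0.008  0.491] across [-0.056  0.053]
top 0.53 390 min out [ 0.138 -0.025  0.535] across [-0.056  0.039]
top 0.57 270 min out [ 0.17  -0.024  0.571] across [-0.066  0.013]
top 0.61 259 min out [ 0.188 -0.04   0.612] across [-0.093  0.001]
top 0.65 265 min out [ 0.205 -0.061  0.651] across [-0.094 -0.008]
top 0.69 461 min out [ 0.224 -0.048  0.691] across [-0.097 -0.012]
top 0.73 953 min out [ 0.243 -0.058  0.731] across [-0.111 -0.017]
clock: 3.68
tool_pos: [0.4573, 0.1821, 0.072]
eef_rot: [-0.204, 0.979, 0.0, 0.001]
contact_force: [-0.2, 0.0, 0.2]
opening: 0.006
finger_force: 0.0
TCP out,across,z 0.17008895379133712 -0.0018492017481441564 [0.45732791 0.18206706 0.07203745] [-0.16150228  0.03885975  0.21124469]
[[ 0.112 -0.002  0.403]
 [ 0.113 -0.003  0.408]
 [ 0.113 -0.005  0.412]
 [ 0.115  0.002  0.398]
 [ 0.115 -0.007  0.417]] 0.27046616050107475
```

View pics/s2.png

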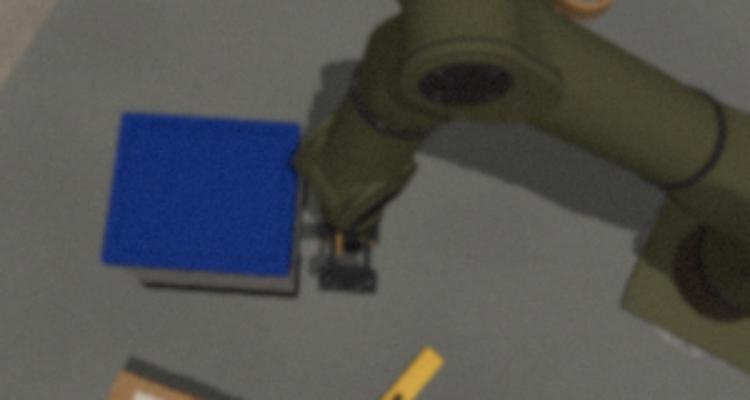

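The fingers are 22 mm above the pad. The wrist's rearmost point is at 112 mm out and about 0.40 m high, well outside the arc the lid's edge will swing through. Next I'll make contact and press.

```bash
python3 -m creep '[{"grip":-1,"tx":0,"ty":0,"tz":0.6,"spin":0},{"grip":-1,"tx":0,"ty":0,"tz":0.6,"spin":0},{"grip":-1,"tx":0,"ty":0,"tz":0.5,"spin":0},{"grip":-1,"tx":0,"ty":0,"tz":0.3,"spin":0},{"grip":-1,"tx":0,"ty":0,"tz":0.2,"spin":0},{"grip":-1,"tx":0,"ty":0,"tz":0.2,"spin":0},{"grip":-1,"tx":0,"ty":0,"tz":0.2,"spin":0},{"grip":-1,"tx":0,"ty":0,"tz":0,"spin":0}]'
python3 -m creep '[{"grip":-1,"tx":0,"ty":0,"tz":0.2,"spin":0},{"grip":-1,"tx":0,"ty":0,"tz":0.2,"spin":0},{"grip":-1,"tx":0,"ty":0,"tz":0.2,"spin":0},{"grip":-1,"tx":0,"ty":0,"tz":0,"spin":0},{"grip":-1,"tx":0,"ty":0,"tz":0,"spin":0}]'
```

```text
clock: 4.4
tool_pos: [0.4556, 0.1811, 0.0448]
eef_rot: [-0.204, 0.979, -0.0, -0.001]
contact_force: [-2.5, -0.6, 9.7]
opening: 0.007
finger_force: 4.8
clock: 4.82
tool_pos: [0.455, 0.1809, 0.0388]
eef_rot: [-0.204, 0.979, -0.001, -0.001]
contact_force: [-3.9, -1.0, 8.5]
opening: 0.005
finger_force: 4.6
```

```bash
python3 -m creep '[{"grip":-1,"tx":-0.1,"ty":0,"tz":0.2,"spin":0},{"grip":-1,"tx":0,"ty":0,"tz":0.2,"spin":0},{"grip":-1,"tx":0,"ty":0,"tz":0.2,"spin":0},{"grip":-1,"tx":0,"ty":0,"tz":0.2,"spin":0},{"grip":-1,"tx":0,"ty":0,"tz":0.2,"spin":0},{"grip":-1,"tx":0,"ty":0,"tz":0.2,"spin":0},{"grip":-1,"tx":0,"ty":0,"tz":0,"spin":0},{"grip":-1,"tx":0,"ty":0,"tz":0,"spin":0}]'
python3 -m creep '[{"grip":-1,"tx":0,"ty":0,"tz":0.2,"spin":0},{"grip":-1,"tx":0,"ty":0,"tz":0.2,"spin":0},{"grip":-1,"tx":0,"ty":0,"tz":0.2,"spin":0},{"grip":-1,"tx":0,"ty":0,"tz":0.1,"spin":0},{"grip":-1,"tx":0,"ty":0,"tz":0,"spin":0},{"grip":-1,"tx":0,"ty":0,"tz":0,"spin":0}]'
```

```text
clock: 5.48
tool_pos: [0.4556, 0.1811, 0.0264]
eef_rot: [-0.204, 0.979, -0.001, -0.002]
contact_force: [-5.3, -0.7, 4.2]
opening: 0.005
finger_force: 2.6
clock: 5.98
tool_pos: [0.4582, 0.1823, 0.0196]
eef_rot: [-0.204, 0.979, 0.0, 0.001]
contact_force: [-2.2, -0.3, 1.4]
opening: 0.005
finger_force: 0.9
```

```bash
python3 -m creep '[{"grip":-1,"tx":0,"ty":0,"tz":0.1,"spin":0},{"grip":-1,"tx":0,"ty":0,"tz":0.1,"spin":0},{"grip":-1,"tx":0,"ty":0,"tz":0.1,"spin":0},{"grip":-1,"tx":0,"ty":0,"tz":0,"spin":0}]'
python3 -m creep '[{"grip":-1,"tx":0,"ty":0,"tz":0.1,"spin":0},{"grip":-1,"tx":0,"ty":0,"tz":0,"spin":0},{"grip":-1,"tx":0,"ty":0,"tz":0,"spin":0}]'
```

```text
clock: 6.32
tool_pos: [0.4582, 0.1823, 0.0185]
eef_rot: [-0.204, 0.979, 0.0, 0.002]
contact_force: [-2.8, -0.9, 21.3]
opening: 0.008
finger_force: 10.8
clock: 6.57
tool_pos: [0.4582, 0.1823, 0.0183]
eef_rot: [-0.204, 0.979, 0.0, 0.002]
contact_force: [-5.7, -0.9, 30.0]
opening: 0.008
finger_force: 15.4
```

The lever is on its stop. I'll ease off some of the force, then hold and look.

```bash
python3 -m creep '[{"grip":-1,"tx":0,"ty":0,"tz":-0.1,"spin":0},{"grip":-1,"tx":0,"ty":0,"tz":-0.05,"spin":0},{"grip":-1,"tx":0,"ty":0,"tz":0,"spin":0},{"grip":-1,"tx":0,"ty":0,"tz":0,"spin":0}]'
python3 - <<'E'
from arm import *
p,B=cloud("scene");cv2.imwrite('pics/s3.png',cv2.resize(p[180:340,180:480,::-1],None,fx=2.5,fy=2.5))
h=cv2.cvtColor(p,cv2.COLOR_RGB2HSV)
k=(B[:,0]<.05)&(B[:,0]>-.3)&(abs(B[:,1])<.09)&(B[:,2]>.25);print('lid top',B[k][:,2].max(),np.percentile(B[k][:,0],[2,98]))
E
```

```text
clock: 6.9
tool_pos: [0.4582, 0.1823, 0.0186]
eef_rot: [-0.204, 0.979, 0.0, 0.001]
contact_force: [-3.6, -0.7, 17.4]
opening: 0.003
finger_force: 8.5
lid top 0.44043774285356296 [-0.1101529  -0.03429435]
```

View pics/s3.png

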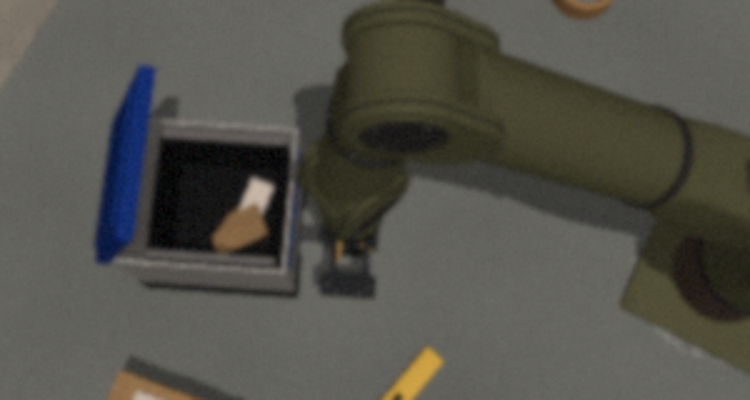

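The lid is fully open, nearly upright at crop (125,160), with its top edge at 0.44 m. That matches 1.25 rad, and the bin hasn't moved. I'll hold for just over three seconds.

```bash
python3 -m creep '[{"grip":-1,"tx":0,"ty":0,"tz":0,"spin":0},{"grip":-1,"tx":0,"ty":0,"tz":0,"spin":0},{"grip":-1,"tx":0,"ty":0,"tz":0,"spin":0},{"grip":-1,"tx":0,"ty":0,"tz":0,"spin":0},{"grip":-1,"tx":0,"ty":0,"tz":0,"spin":0},{"grip":-1,"tx":0,"ty":0,"tz":0,"spin":0},{"grip":-1,"tx":0,"ty":0,"tz":0,"spin":0},{"grip":-1,"tx":0,"ty":0,"tz":0,"spin":0}]'
python3 -m creep '[{"grip":-1,"tx":0,"ty":0,"tz":0,"spin":0},{"grip":-1,"tx":0,"ty":0,"tz":0,"spin":0},{"grip":-1,"tx":0,"ty":0,"tz":0,"spin":0},{"grip":-1,"tx":0,"ty":0,"tz":0,"spin":0},{"grip":-1,"tx":0,"ty":0,"tz":0,"spin":0},{"grip":-1,"tx":0,"ty":0,"tz":0,"spin":0},{"grip":-1,"tx":0,"ty":0,"tz":0,"spin":0},{"grip":-1,"tx":0,"ty":0,"tz":0,"spin":0}]'
python3 -m creep '[{"grip":-1,"tx":0,"ty":0,"tz":0,"spin":0},{"grip":-1,"tx":0,"ty":0,"tz":0,"spin":0},{"grip":-1,"tx":0,"ty":0,"tz":0,"spin":0},{"grip":-1,"tx":0,"ty":0,"tz":0,"spin":0},{"grip":-1,"tx":0,"ty":0,"tz":0,"spin":0},{"grip":-1,"tx":0,"ty":0,"tz":0,"spin":0},{"grip":-1,"tx":0,"ty":0,"tz":0,"spin":0},{"grip":-1,"tx":0,"ty":0,"tz":0,"spin":0}]'
python3 -m creep '[{"grip":-1,"tx":0,"ty":0,"tz":0,"spin":0},{"grip":-1,"tx":0,"ty":0,"tz":0,"spin":0},{"grip":-1,"tx":0,"ty":0,"tz":0,"spin":0},{"grip":-1,"tx":0,"ty":0,"tz":0,"spin":0},{"grip":-1,"tx":0,"ty":0,"tz":0,"spin":0},{"grip":-1,"tx":0,"ty":0,"tz":0,"spin":0},{"grip":-1,"tx":0,"ty":0,"tz":0,"spin":0},{"grip":-1,"tx":0,"ty":0,"tz":0,"spin":0}]'
python3 -m creep '[{"grip":-1,"tx":0,"ty":0,"tz":0,"spin":0},{"grip":-1,"tx":0,"ty":0,"tz":0,"spin":0},{"grip":-1,"tx":0,"ty":0,"tz":0,"spin":0},{"grip":-1,"tx":0,"ty":0,"tz":0,"spin":0},{"grip":-1,"tx":0,"ty":0,"tz":0,"spin":0}]'
```

```text
clock: 7.62
tool_pos: [0.4582, 0.1823, 0.0186]
eef_rot: [-0.204, 0.979, 0.0, 0.001]
contact_force: [-3.6, -1.0, 17.0]
opening: 0.003
finger_force: 8.5
clock: 8.28
tool_pos: [0.4582, 0.1823, 0.0186]
eef_rot: [-0.204, 0.979, 0.0, 0.001]
contact_force: [-3.3, -2.0, 15.8]
opening: 0.007
finger_force: 8.5
clock: 8.95
tool_pos: [0.4581, 0.1823, 0.0186]
eef_rot: [-0.204, 0.979, 0.0, 0.001]
contact_force: [-2.6, -0.6, 17.2]
opening: 0.005
finger_force: 8.5
clock: 9.62
tool_pos: [0.4582, 0.1823, 0.0186]
eef_rot: [-0.204, 0.979, 0.0, 0.001]
contact_force: [-3.3, -2.2, 16.1]
opening: 0.007
finger_force: 8.5
clock: 10.03
tool_pos: [0.4582, 0.1823, 0.0186]
eef_rot: [-0.204, 0.979, 0.0, 0.001]
contact_force: [-2.7, -1.7, 17.3]
opening: 0.003
finger_force: 8.5
```

Held for more than 3 s. Now I'll raise it slowly at 1 mm per row, about 0.45 rad/s at the lid.

```bash
python3 -m creep '[{"grip":-1,"tx":0,"ty":0,"tz":-0.1,"spin":0},{"grip":-1,"tx":0,"ty":0,"tz":-0.1,"spin":0},{"grip":-1,"tx":0,"ty":0,"tz":-0.1,"spin":0},{"grip":-1,"tx":0,"ty":0,"tz":-0.1,"spin":0},{"grip":-1,"tx":0,"ty":0,"tz":-0.1,"spin":0},{"grip":-1,"tx":0,"ty":0,"tz":-0.1,"spin":0},{"grip":-1,"tx":0,"ty":0,"tz":-0.1,"spin":0},{"grip":-1,"tx":0,"ty":0,"tz":-0.1,"spin":0}]'
python3 -m creep '[{"grip":-1,"tx":0,"ty":0,"tz":-0.1,"spin":0},{"grip":-1,"tx":0,"ty":0,"tz":-0.1,"spin":0},{"grip":-1,"tx":0,"ty":0,"tz":-0.1,"spin":0},{"grip":-1,"tx":0,"ty":0,"tz":-0.1,"spin":0},{"grip":-1,"tx":0,"ty":0,"tz":-0.1,"spin":0},{"grip":-1,"tx":0,"ty":0,"tz":-0.1,"spin":0},{"grip":-1,"tx":0,"ty":0,"tz":-0.1,"spin":0},{"grip":-1,"tx":0,"ty":0,"tz":-0.1,"spin":0}]'
```

```text
clock: 10.7
tool_pos: [0.4579, 0.1823, 0.0255]
eef_rot: [-0.204, 0.979, 0.0, 0.001]
contact_force: [1.0, 0.1, 4.2]
opening: 0.003
finger_force: 1.9
clock: 11.37
tool_pos: [0.4581, 0.1823, 0.0337]
eef_rot: [-0.204, 0.979, 0.0, 0.001]
contact_force: [1.4, 0.5, 7.2]
opening: 0.006
finger_force: 3.4
```

```bash
python3 -m creep '[{"grip":-1,"tx":0,"ty":0,"tz":-0.1,"spin":0},{"grip":-1,"tx":0,"ty":0,"tz":-0.1,"spin":0},{"grip":-1,"tx":0,"ty":0,"tz":-0.1,"spin":0},{"grip":-1,"tx":0,"ty":0,"tz":-0.1,"spin":0},{"grip":-1,"tx":0,"ty":0,"tz":-0.1,"spin":0},{"grip":-1,"tx":0,"ty":0,"tz":-0.1,"spin":0},{"grip":-1,"tx":0,"ty":0,"tz":-0.1,"spin":0},{"grip":-1,"tx":0,"ty":0,"tz":-0.1,"spin":0}]'
python3 -m creep '[{"grip":-1,"tx":0,"ty":0,"tz":-0.1,"spin":0},{"grip":-1,"tx":0,"ty":0,"tz":-0.1,"spin":0},{"grip":-1,"tx":0,"ty":0,"tz":-0.1,"spin":0},{"grip":-1,"tx":0,"ty":0,"tz":-0.1,"spin":0},{"grip":-1,"tx":0,"ty":0,"tz":-0.1,"spin":0},{"grip":-1,"tx":0,"ty":0,"tz":-0.1,"spin":0},{"grip":-1,"tx":0,"ty":0,"tz":-0.1,"spin":0},{"grip":-1,"tx":0,"ty":0,"tz":-0.1,"spin":0}]'
```

```text
clock: 12.03
tool_pos: [0.4587, 0.1826, 0.042]
eef_rot: [-0.204, 0.979, 0.0, 0.002]
contact_force: [3.1, -0.8, 9.3]
opening: 0.004
finger_force: 4.4
clock: 12.7
tool_pos: [0.4598, 0.1831, 0.0502]
eef_rot: [-0.204, 0.979, 0.001, 0.003]
contact_force: [4.4, 0.8, 9.1]
opening: 0.007
finger_force: 4.4
```

```bash
python3 -m creep '[{"grip":-1,"tx":0,"ty":0,"tz":-0.1,"spin":0},{"grip":-1,"tx":0,"ty":0,"tz":-0.1,"spin":0},{"grip":-1,"tx":0,"ty":0,"tz":-0.1,"spin":0},{"grip":-1,"tx":0,"ty":0,"tz":-0.1,"spin":0},{"grip":-1,"tx":0,"ty":0,"tz":-0.1,"spin":0},{"grip":-1,"tx":0,"ty":0,"tz":-0.1,"spin":0},{"grip":-1,"tx":0,"ty":0,"tz":0,"spin":0},{"grip":-1,"tx":0,"ty":0,"tz":0,"spin":0}]'
```

```text
clock: 13.37
tool_pos: [0.4573, 0.1819, 0.0552]
eef_rot: [-0.204, 0.979, 0.0, -0.0]
contact_force: [-0.2, 0.0, -0.6]
opening: 0.002
finger_force: 0.0
```

The lever is fully up and contact has ended. I'll retreat straight up and check.

```bash
python3 -m creep '[{"grip":-1,"tx":0.2,"ty":0,"tz":-1,"spin":0},{"grip":-1,"tx":0.2,"ty":0,"tz":-2,"spin":0},{"grip":-1,"tx":0.2,"ty":0,"tz":-2,"spin":0},{"grip":-1,"tx":0.2,"ty":0,"tz":-2,"spin":0},{"grip":-1,"tx":0,"ty":0,"tz":-2,"spin":0},{"grip":-1,"tx":0,"ty":0,"tz":0,"spin":0},{"grip":-1,"tx":0,"ty":0,"tz":0,"spin":0},{"grip":-1,"tx":0,"ty":0,"tz":0,"spin":0}]'
python3 - <<'E'
from m import *
p,d=optics.snapshot("scene");o=np.load('scene0.npz')['p']
cv2.imwrite('pics/s4.png',p[:,:,::-1])
for q in(o,p):
    m=cv2.inRange(cv2.cvtColor(q,cv2.COLOR_RGB2HSV),(105,120,50),(130,255,255));L=max(cv2.findContours(m,0,2)[0],key=cv2.contourArea)
    print(cv2.minAreaRect(np.array([ray("scene",x[0],.252)[:2]*1000 for x in L],np.float32)))
E
```

```text
clock: 14.03
tool_pos: [0.4498, 0.1783, 0.1451]
eef_rot: [-0.204, 0.979, -0.0, -0.0]
contact_force: [1.3, -0.1, 0.5]
opening: 0.005
finger_force: 0.0
((611.0966796875, 252.72036743164062), (211.1716766357422, 175.58375549316406), 23.636066436767578)
((611.1859130859375, 252.7188720703125), (211.0464324951172, 175.89498901367188), 23.651472091674805)
```

View pics/s4.png

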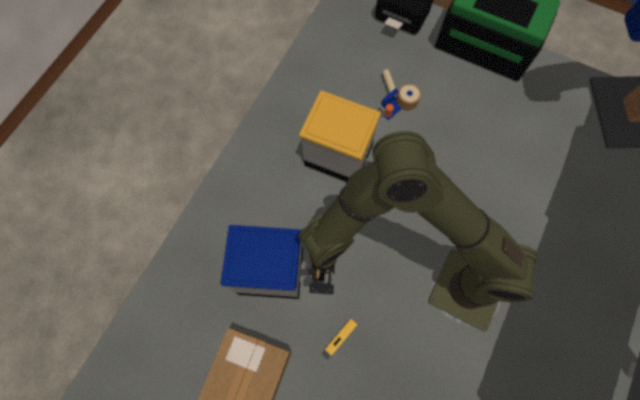

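The blue lid is shut at (262,260) and the bin has moved less than 1 mm. The yellow bin, cutter, carton and tape gun are where they were, and the arm is clear of everything.

```bash
python3 -c "
from plant import workorder;print(workorder.finish_job())"
```

```text
the job is handed in; nothing more can be done
None
```

I pressed the blue bin's lever until the lid was fully open, held it there just over three seconds, then let the lid down slowly until it shut. The bin stayed put (under 1 mm), nothing else appeared to move, and the job is handed in, though no verdict came back.

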